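# Load the studio lamp's lens and lock its retaining ring

### The job

Set the small thick lens down in the open mouth of the upright lamp barrel, without letting it fall from more than a few centimetres above the mouth. Then set the eared retaining ring on the mouth, with its ears in the gaps between the barrel's two keepers, and turn it clockwise (seen from above) until the ears lie home under the keepers, and let go.

Things in the scene. Friction and masses are not known exactly. Their poses are not given: they have to be found in the camera images.
- lens_center (a point): Centre (half-way up) of the lens to load: a flat disc with an aluminium edge and a glass face, 56 mm in diameter, 18 mm thick, about 110 g, lying on the bench; z up. A wider, thinner disc (92 mm across, 12 mm thick) is not wanted.
- ring_grip (a point): Centre of the retaining ring's grip bar (72 mm along x, 12 mm wide, 12 tall; 52 mm clear between its posts). 39 mm below is the top of a flat ring 93 mm across, 6 thick, with ears 18 mm wide out to 68 mm along +x and -x, and under it a skirt 8 mm deep, 70 tapering to 54 mm across, on which it stands on the bench (bar 53 mm up). About 160 g, aluminium; z up. A plain ring is not wanted.
- mouth (a point): Centre of the fixed dark steel barrel's mouth, at its rim, 90 mm above the bench; z up. 88 mm wide, narrowing over 10 mm to a 72 mm bore with a flat floor (lens seat) 28 mm below the rim: a lens let go at the rim drops onto it. Round it a flange 148 mm across carries keepers at this point's +x and -x. With the ring seated, its bar's centre is 45 mm above the rim; it turns freely.
- keeper (a point): Middle of the roof of the +x keeper; a second is opposite. Aluminium roofs 57 to 73 mm from the barrel's axis, 11 to 17 mm above the rim, covering 11 degrees anticlockwise to 17 clockwise of the mouth's x axis, with a stop at the clockwise end. Ears go down with the bar 30 to 140 degrees anticlockwise of that axis (60 to 90 best); home, against the stops, bar and axis are parallel, either way round.
Things that resemble listed ones, but are neither listed nor needed, are in the scene too. Of the things like the part that bears ring_grip, leave any that is green, red or yellow; of the rest the larger one is meant.

How it is judged:
By the outcome, as a careful person would: the job done as asked, in the order asked, and still so for the second after the job is handed in, with the robot touching nothing.
It also fails if it takes over 58 s, if anything falls off the work surface, if the arm or the gripper's body presses on something with over 40 N, if the wrist force passes 120 N, or if a joint passes its speed limit or range.

### The arm

A 6-joint arm with a two-finger parallel gripper is mounted at the origin on the work surface. World frame = base frame: x ahead of the robot, y to its left, z up, the work surface at z = 0. Lengths are in m, angles in degrees, forces in N, time in s.
With the tool pointing down it reaches from about 0.35 to 0.875 m from the base axis. Payload 4.2 kg.
Tool frame: the origin (TCP) lies midway between the tips of the shut fingers; the grasp point (between the pads) lies 19 mm behind it; z points along the fingers, y is the line along which they close (so a half turn about z gives the same grasp; the last joint's range is limited). The gripper opens to 87 mm and grips with 3 to 60 N. Pads are 19 mm wide; open, the fingers measure 117 mm over their backs; the gripper's body (75 mm by 190 mm) begins 51 mm behind the grasp point.
Start: joints at [-61.215, 22.042, 0.453, 0, -68.411, -14.817], TCP at [0.151, -0.606, 0.223] pointing down, gripper open.
Joint ranges: [-179.83, 179.83], [-69.29, 118.12], [-61.27, 80.66], [-181.25, 117.63], [-171.15, -9.14], [-177.46, 177.46]. Speed limits (degrees/s): [159.86, 159.86, 180, 180, 180, 180].

### API

Orientations are given as a 3x3 rotation matrix whose columns are the frame's x, y, z axes.
In Python, from station import r, cams gives the robot as it stands.
- The arm moves only by the tool play_rows, never from a script. Its argument "commands" is text: rows parted by semicolons, each of 6 numbers parted by spaces: the shift along the world's x, y, z normalised to -1 to 1, where 1 is 30 mm, then the turn, a rotation vector about the world's x, y, z normalised to -1 to 1, where 1 is 0.15 rad. A call has 1 to 20 rows; each row shifts and turns the commanded pose from where the row before left it; what a row does not reach is not made up. A row lasts 1/10 s, in which the tool goes at most 50 mm and 8.59 degrees, less where a joint would pass 70% of its speed; a pose out of reach is approached as far as the arm can. A call with a number of a shift or a turn outside -1 to 1 is refused whole. A call with a gripper value outside its range is refused whole. "grip" is the finger opening in mm, from 0 to 87, set as the call begins (left out, the last holds). The fingers move at their own pace and stop on an object; the grip force is fixed at half the most. Time passes only in rows, so rows that do not move let the fingers close. It gives the time, the measured TCP pose, the force, the opening and the grip force at its end, in the units of the state.
- r.sense(): the state, without advancing time (a new reading comes with each control period).
- cams.capture(name): name is "scene" or "top" or "wrist"; returns (picture, depth): 480x640x3 uint8, blue, green, red; 480x640 float32, m along the optical axis (not along the pixel's ray), 0 where there is no reading.
- cams.camera_info(name): a dict with "mtx" (3x3 intrinsics, pixels), "R" (3x3) and "t" (3): a world point X has camera coordinates R X + t. Camera axes: x right, y down, z forward; pixel columns grow to the right and rows downward; lengths in m; the calibration is good to about 2 mm. The wrist camera is an equidistant fisheye: a pixel r from the principal point sees the ray r / f radians off the axis. A picture is of the moment at which its call begins: read the wrist's pose just before it. camera_info takes no time and is no camera call; for the wrist camera it gives the pose at the moment of the call.
- r.finish_job(): hands the job in; it is judged then, once.
The state is a dict: "time_s": time; "joints": joint angles; "joint_velocities": joint speeds; "effort": joint torques, N m; "tcp_pos": TCP position; "ee_rot": TCP orientation; "wrist_force": force on the tool from outside, world axes, zero at the start; "moment": the same for the moment, N m; "gripper_width": opening from 0.0 (shut) to 1.0 (fully open); "gripper_force": force on a finger pad.
Only numpy, scipy, OpenCV 4.12 (cv2) and the standard library are available. Lean on these libraries where they do the work, as an engineer would, in place of code of your own. Each camera call takes 0.05 s, during which the arm holds its last target. There are 200 camera calls.

## Working session

There is one attempt and no reset: what is moved stays moved. The work goes in short steps, Python scripts to look and compute and a tool call to move; the robot and the scene stay as the last step left them, time stands still between calls to the robot, and variables do not carry over. Pictures are saved under pics/ and viewed, at most 10 in all, crops included, and the job is handed in when it is done.

Besides the shell and the picture viewer there is one more tool, called as name(argument=value, ...) on one line, values as JSON. play_rows: Moves the arm, as the interface text tells. Scaled input: -1 to 1 covers 30 mm each way for a shift and 0.15 rad each way for a turn. Its arguments: {"type":"object","properties":{"commands":{"type":"string"},"grip":{"type":"number"}},"required":["commands"]}

```bash
mkdir -p pics; ls; python3 - <<'E'
from station import r,cams
import cv2,numpy as np
for n in ["scene","top"]:
    p,d=cams.capture(n); cv2.imwrite(f"pics/{n}0.png",p); np.savez(f"{n}0.npz",p=p,d=d)
    i=cams.camera_info(n); print(n,i)
print(r.sense())
E
```

```text
pics
scene {'mtx': array([[541.27736858,   0.        , 315.25799691],
       [  0.        , 541.27736858, 238.44296653],
       [  0.        ,   0.        ,   1.        ]]), 'R': array([[ 0.08410618,  0.99638458, -0.01199636],
       [ 0.78872545, -0.07392515, -0.61028455],
       [-0.60896495,  0.04186687, -0.79209144]]), 't': array([ 0.03921512, -0.32003774,  1.45077021])}
top {'mtx': array([[612.28345039,   0.        , 317.02089711],
       [  0.        , 612.28345039, 241.46776094],
       [  0.        ,   0.        ,   1.        ]]), 'R': array([[ 0.02903689, -0.99932462,  0.02252046],
       [-0.99496972, -0.03105666, -0.09524047],
       [ 0.09587556, -0.01964169, -0.99519952]]), 't': array([-0.09672188,  0.46989288,  1.50580332])}
{'time_s': 0.1, 'joints': array([-6.12132641e+01,  2.20861938e+01,  3.89411532e-01, -2.44631476e-02,
       -6.84119152e+01, -1.48174970e+01]), 'joint_velocities': array([ 0.01271539, -0.11235699,  0.20753355,  0.10943124, -0.03565443,
        0.01996367]), 'effort': array([-3.11531930e-04, -3.91689312e+01,  1.87935466e+01,  4.23196301e+00,
        1.34612073e-02, -8.30531326e-05]), 'tcp_pos': array([ 0.1507736 , -0.60599847,  0.22158523]), 'ee_rot': array([[-9.70463443e-01, -2.41247563e-01, -5.65598716e-04],
       [-2.41248204e-01,  9.70461677e-01,  1.85383005e-03],
       [ 1.01659899e-04,  1.93552396e-03, -9.99998122e-01]]), 'wrist_force': array([-0.37641251, -0.11568129, -1.40357798]), 'moment': array([-0.04251872, -0.00762743,  0.02196264]), 'gripper_force': 0.0, 'gripper_width': 1.0043587546251223}
```

View pics/top0.png

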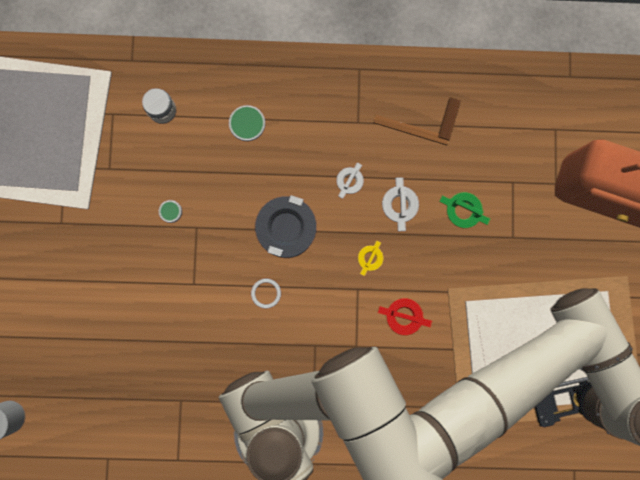

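View pics/scene0.png

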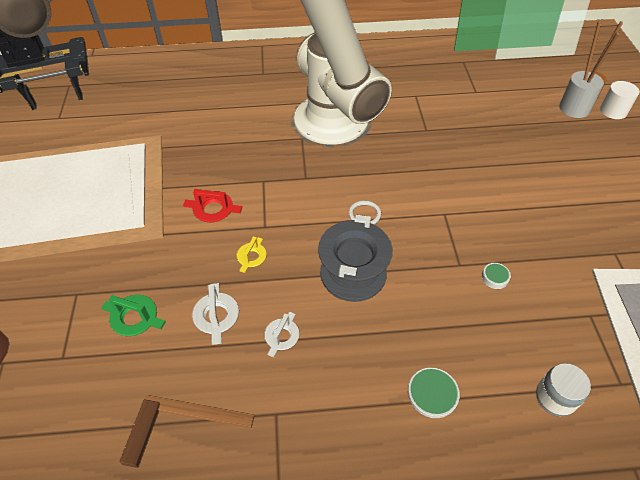

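The top view shows the small lens at (170,211), barrel at (286,227) with keepers at (296,201) and (276,251), and the large silver eared ring at (400,203). The others there are decoys. The scene view agrees.

```bash
cat > h.py <<'E'
import numpy as np,cv2
def onplane(info,uv,z):
    uv=np.atleast_2d(np.float64(uv)); K,R,t=info["mtx"],info["R"],info["t"]
    d=np.c_[uv,np.ones(len(uv))]@np.linalg.inv(K).T@R; c=-R.T@t
    return c+d*((z-c[2])/d[:,2])[:,None]
def cloud(info,d):
    v,u=np.indices(d.shape); K=info["mtx"]
    P=np.stack([(u-K[0,2])/K[0,0]*d,(v-K[1,2])/K[1,1]*d,d],-1)
    return (P-info["t"])@info["R"]
def cen(m): v,u=np.nonzero(m); return u.mean(),v.mean()
def axis(P):
    c=P[:,:2].mean(0); w,V=np.linalg.eigh(np.cov((P[:,:2]-c).T)); a=V[:,1]; return c,np.degrees(np.arctan2(a[1],a[0]))%180
E
python3 - <<'E'
from station import cams
from h import *
boxes={"top":dict(lens=(150,190,190,230),k1=(286,192,306,212),k2=(264,242,288,260),ring=(375,172,428,238),bar=(250,190,322,262)),
"scene":dict(lens=(478,258,515,292),k1=(350,208,372,227),k2=(334,262,360,280),ring=(185,278,245,348),bar=(312,215,398,300))}
for n in boxes:
    f=np.load(n+"0.npz"); p,d=f["p"],f["d"]; i=cams.camera_info(n); hsv=cv2.cvtColor(p,cv2.COLOR_BGR2HSV)
    X=cloud(i,d)
    def box(k):
        m=np.zeros(d.shape,bool); a,b,c,e=boxes[n][k]; m[b:e,a:c]=1; return m
    H,S,V=hsv[...,0],hsv[...,1],hsv[...,2]
    g=box("lens")&(H>45)&(H<95)&(S>60); print(n,"lens",onplane(i,cen(g),.018),g.sum())
    ks=[onplane(i,cen(box(k)&(V>150)&(S<60)),.107)[0] for k in("k1","k2")]
    D=ks[0]-ks[1]; print("keepers",ks,"mid",(ks[0]+ks[1])/2,np.linalg.norm(D),np.degrees(np.arctan2(D[1],D[0])))
    dk=box("bar")&(V<90)&(S<90)&(abs(X[...,2]-.09)<.008)
    c=cv2.minEnclosingCircle(onplane(i,np.argwhere(dk)[:,::-1],.09)[:,:2].astype(np.float32)); print("flange",c)
    w=box("ring")&(V>120)&(S<60); b=w&(X[...,2]>.045); print("ring all",onplane(i,cen(w&~b),.014),"bar",axis(onplane(i,np.argwhere(b)[:,::-1],.059)),b.sum(), axis(onplane(i,np.argwhere(w)[:,::-1],.02)), np.median(X[b][:,2]))
E
```

```text
top lens [[0.53906075 0.28943047 0.018     ]] 250
keepers [array([ 0.5621627 , -0.02706352,  0.107     ]), array([0.43957583, 0.01788997, 0.107     ])] mid [ 0.50086927 -0.00458678  0.107     ] 0.1305693480598855 -20.138349217023745
flange ((0.5000421404838562, -0.005863165482878685), 0.0733562707901001)
ring all [[ 0.57517723 -0.28982905  0.014     ]] bar (array([ 0.575783  , -0.29106318]), np.float64(4.431902966201363)) 159 (array([ 0.57553822, -0.29023145]), np.float64(3.6276913636750407)) 0.058317135988717676
scene lens [[0.53780303 0.29270535 0.018     ]] 337
keepers [array([0.43790452, 0.0169188 , 0.107     ]), array([ 0.56303918, -0.02582337,  0.107     ])] mid [ 0.50047185 -0.00445229  0.107     ] 0.13223302958653688 161.14140331386363
flange ((0.5014244318008423, -0.0021103136241436005), 0.07486353814601898)
ring all [[ 0.58160905 -0.28744034  0.014     ]] bar (array([ 0.57983438, -0.28651732]), np.float64(3.987983305374712)) 244 (array([ 0.57997036, -0.28753981]), np.float64(4.965621103933785)) 0.05876797904317768
```

play_rows(commands="1 1 0 0 0 -0.89;1 1 0 0 0 -0.89;1 1 0 0 0 -0.89;1 1 0 0 0 -0.89;1 1 0 0 0 0;1 1 0 0 0 0;1 1 0 0 0 0;1 1 0 0 0 0;1 1 0 0 0 0;1 1 0 0 0 0;1 1 0 0 0 0;1 1 0 0 0 0;0.9 1 0 0 0 0;0 1 0 0 0 0;0 1 0 0 0 0;0 1 0 0 0 0;0 1 0 0 0 0;0 1 0 0 0 0;0 1 0 0 0 0;0 1 0 0 0 0", grip=87)

```text
time_s: 2.1
tcp_pos: [0.5374, -0.0053, 0.2222]
ee_rot: [[-0.958, 0.286, -0.001], [0.286, 0.958, -0.0], [0.001, -0.0, -1.0]]
wrist_force: [-0.2, 0.4, 0.6]
gripper_width: 0.998
gripper_force: 0.0
```

play_rows(commands="0 1 0 0 0 0;0 1 0 0 0 0;0 1 0 0 0 0;0 1 0 0 0 0;0 1 0 0 0 0;0 1 0 0 0 0;0 1 0 0 0 0;0 1 0 0 0 0;0 1 0 0 0 0;0 0.9 0 0 0 0;0 0 0 0 0 0;0 0 0 0 0 0")

```text
time_s: 3.3
tcp_pos: [0.5374, 0.2906, 0.2218]
ee_rot: [[-0.958, 0.285, -0.001], [0.285, 0.958, -0.001], [0.001, -0.001, -1.0]]
wrist_force: [-0.1, -0.2, -0.9]
gripper_width: 0.999
gripper_force: 0.0
```

```bash
python3 - <<'E'
from station import r,cams
import cv2
s=r.sense(); i=cams.camera_info("wrist"); p,d=cams.capture("wrist"); cv2.imwrite("pics/w1.png",p)
print(s["tcp_pos"],s["ee_rot"],s["joints"],i)
E
```

```text
[0.53740634 0.29063986 0.22176539] [[-0.95843835  0.28529633 -0.00139265]
 [ 0.28529785  0.95843833 -0.00105177]
 [ 0.0010347  -0.00140538 -0.99999848]] [ 4.35617875e+01  2.07582518e+01 -1.61752163e+00 -1.22336319e-02
 -6.77235764e+01 -1.50133761e+02] {'mtx': array([[371.64829954,   0.        , 317.11718894],
       [  0.        , 371.64829954, 237.43969556],
       [  0.        ,   0.        ,   1.        ]]), 'R': array([[ 2.85294162e-01,  9.58439799e-01,  6.27331033e-04],
       [ 9.14567363e-01, -2.72430512e-01,  2.98911616e-01],
       [ 2.86659693e-01, -8.47040024e-02, -9.54280594e-01]]), 't': array([-0.43250296, -0.44767554,  0.26105238])}
```

View pics/w1.png

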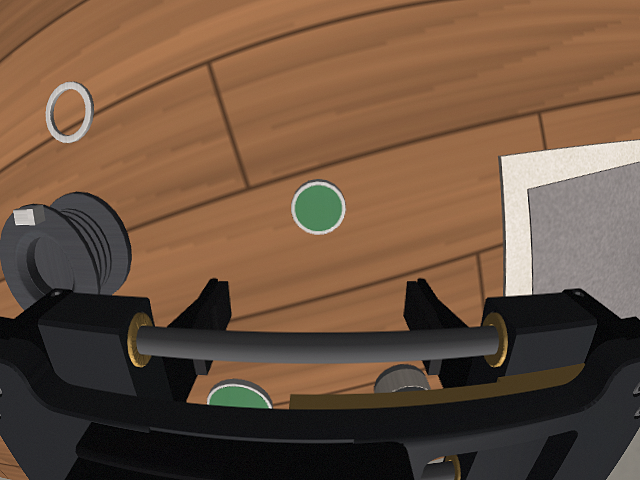

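The wrist view shows the small lens clear at (319,208), with the barrel at left. Next I'll cast its ray.

```bash
cat >> h.py <<'E'
def fish(info,uv,z):
    uv=np.atleast_2d(np.float64(uv)); K,R,t=info["mtx"],info["R"],info["t"]
    q=(uv-K[:2,2])/K[0,0]; th=np.linalg.norm(q,axis=1)[:,None]
    d=np.c_[q/np.maximum(th,1e-9)*np.sin(th),np.cos(th)]@R; c=-R.T@t
    return c+d*((z-c[2])/d[:,2])[:,None]
E
python3 - <<'E'
from station import cams
from h import *
p=cv2.imread("pics/w1.png"); h=cv2.cvtColor(p,cv2.COLOR_BGR2HSV); m=cv2.inRange(h,(45,60,40),(95,255,255)); m[270:]=0; m[:,:250]=0; m[:,400:]=0
i=cams.camera_info("wrist"); P=fish(i,np.argwhere(m)[:,::-1],.018)
print(cv2.minEnclosingCircle(P[:,:2].astype(np.float32)))
E
```

```text
((0.5385658740997314, 0.29123175144195557), 0.023790476843714714)
```

play_rows(commands="0.04 0.02 -1 0 0 0;0 0 -1 0 0 0;0 0 -1 0 0 0;0 0 -1 0 0 0;0 0 -1 0 0 0;0 0 -1 0 0 0;0 0 -0.6 0 0 0;0 0 -0.4 0 0 0;0 0 -0.25 0 0 0;0 0 0 0 0 0;0 0 0 0 0 0")

```text
time_s: 4.45
tcp_pos: [0.5397, 0.2913, 0.006]
ee_rot: [[-0.958, 0.286, 0.001], [0.286, 0.958, 0.001], [-0.001, 0.001, -1.0]]
wrist_force: [0.5, 0.1, 1.2]
gripper_width: 1.002
gripper_force: 0.0
```

play_rows(commands="0 0 0 0 0 0;0 0 0 0 0 0;0 0 0 0 0 0;0 0 0 0 0 0;0 0 0 0 0 0;0 0 0 0 0 0;0 0 0 0 0 0;0 0 0 0 0 0", grip=40)

```text
time_s: 5.25
tcp_pos: [0.5391, 0.2912, 0.0052]
ee_rot: [[-0.958, 0.286, 0.0], [0.286, 0.958, 0.0], [-0.0, 0.0, -1.0]]
wrist_force: [-1.3, 0.8, 1.8]
gripper_width: 0.636
gripper_force: 30.0
```

play_rows(commands="0 0 0.3 0 0 0;0 0 1 0 0 0;0 0 1 0 0 0;0 0 1 0 0 0;-0.12 -1 1 0 0 0;-0.12 -1 0.7 0 0 0;-0.13 -1 0 0 0 0;-0.13 -1 0 0 0 0;-0.13 -1 0 0 0 0;-0.13 -1 0 0 0 0;-0.13 -1 0 0 0 0;-0.13 -1 0 0 0 0;-0.13 -1 0 0 0 0;-0.13 -0.85 0 0 0 0;0 0 0 0 0 0;0 0 0 0 0 0")

```text
time_s: 6.85
tcp_pos: [0.5006, -0.0048, 0.1554]
ee_rot: [[-0.958, 0.287, 0.001], [0.287, 0.958, 0.0], [-0.0, 0.0, -1.0]]
wrist_force: [0.1, -0.0, 0.3]
gripper_width: 0.63
gripper_force: 30.0
```

```bash
python3 - <<'E'
from station import r,cams
import cv2,numpy as np
s=r.sense(); print(s["tcp_pos"],s["gripper_width"])
for n in ["wrist","top"]:
    i=cams.camera_info(n); p,d=cams.capture(n); cv2.imwrite(f"pics/{n}2.png",p); np.savez(f"{n}2.npz",p=p,d=d,**i)
E
```

```text
[ 0.50063194 -0.00477527  0.15539502] 0.6302277272641406
```

View pics/wrist2.png

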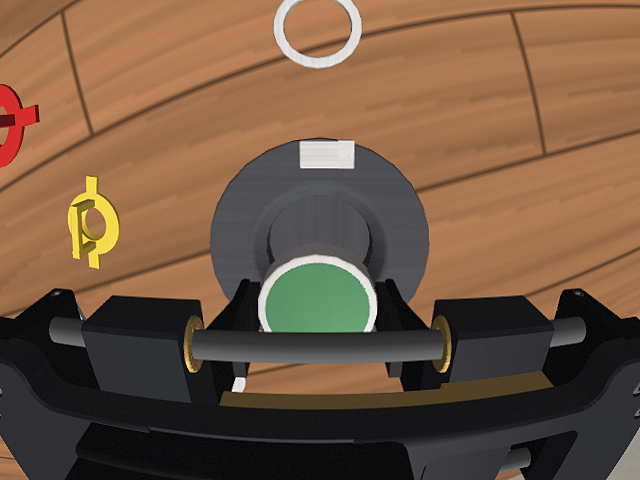

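The lens is held level, and the flange spans columns 211–429 with the near keeper at (327,155). I'll refine the mouth centre and axis from this view.

```bash
python3 - <<'E'
from h import *
f=np.load("wrist2.npz"); p=f["p"]; i={k:f[k] for k in("mtx","R","t")}
h=cv2.cvtColor(p,cv2.COLOR_BGR2HSV); S,V=h[...,1],h[...,2]
# flange edge: outermost grey pixels per row
E=[]
for v in range(165,262):
    u=np.nonzero((S[v]<70)&(V[v]<140)&(np.arange(640)>190)&(np.arange(640)<450))[0]; E+=[(u.min(),v),(u.max(),v)]
P=fish(i,E,.09)[:,:2]
for _ in range(4):
    A=np.c_[2*P,np.ones(len(P))]; x=np.linalg.lstsq(A,(P**2).sum(1),rcond=None)[0]; R=np.sqrt(x[2]+x[:2]@x[:2])
    e=abs(np.linalg.norm(P-x[:2],axis=1)-R); P=P[e<max(.0015,1.5*e.std())]
print("circle",x[:2],R,len(P))
k=(S<50)&(V>190); k[:120]=0; k[185:]=0; k[:,:280]=0; k[:,380:]=0
K=fish(i,np.argwhere(k)[:,::-1],.107)[:,:2]; c,w,a=cv2.minAreaRect(K.astype(np.float32)); print("keeper",c,w,a)
D=np.array(c)-x[:2]; print(np.linalg.norm(D),np.degrees(np.arctan2(*D[::-1])))
E
```

```text
circle [ 0.49912947 -0.00208412] 0.07232832822986784 194
keeper (0.4388905167579651, 0.019849566742777824) (0.029987316578626633, 0.01482238806784153) 74.04581451416016
0.06410785725422419 159.9928634010366
```

play_rows(commands="-0.02 0.04 -0.6 0 0 0;0 0 -0.6 0 0 0;0 0 -0.5 0 0 0;0 0 -0.3 0 0 0;0 0 0 0 0 0;0 0 0 0 0 0;0 0 0 0 0 0")

```text
time_s: 7.65
tcp_pos: [0.5008, -0.0028, 0.0959]
ee_rot: [[-0.958, 0.286, 0.002], [0.286, 0.958, 0.0], [-0.002, 0.001, -1.0]]
wrist_force: [0.6, 0.1, -0.9]
gripper_width: 0.634
gripper_force: 30.0
```

play_rows(commands="0 0 0 0 0 0;0 0 0 0 0 0;0 0 0 0 0 0;0 0 0 0 0 0;0 0 0 0 0 0", grip=68)

```text
time_s: 8.15
tcp_pos: [0.5001, -0.0032, 0.0952]
ee_rot: [[-0.958, 0.286, 0.0], [0.286, 0.958, 0.0], [-0.0, 0.0, -1.0]]
wrist_force: [-0.4, 0.5, 0.1]
gripper_width: 0.776
gripper_force: 0.0
```

play_rows(commands="0 0 0.6 0 0 0;0 0 1 0 0 0;0 0 1 0 0 0;0 0 1 0 0 0;0.26 -0.9 0.6 0 0 0.4;0.26 -0.95 0 0 0 0.4;0.26 -0.95 0 0 0 0.4;0.26 -0.95 0 0 0 0.4;0.26 -0.95 0 0 0 0.4;0.26 -0.95 0 0 0 0.42;0.26 -0.95 0 0 0 0;0.26 -0.95 0 0 0 0;0.26 -0.95 0 0 0 0;0.26 -0.95 0 0 0 0;0 -0.08 0 0 0 0;0 0 0 0 0 0;0 0 0 0 0 0")

```text
time_s: 9.85
tcp_pos: [0.5778, -0.2885, 0.2209]
ee_rot: [[-0.997, -0.073, -0.001], [-0.073, 0.997, 0.0], [0.0, 0.0, -1.0]]
wrist_force: [0.3, -0.3, 1.0]
gripper_width: 0.78
gripper_force: 0.0
```

```bash
python3 - <<'E'
from station import r,cams
import cv2,numpy as np
s=r.sense(); print(s["tcp_pos"],s["joints"])
for n in ["wrist","top"]:
    i=cams.camera_info(n); p,d=cams.capture(n); cv2.imwrite(f"pics/{n}3.png",p); np.savez(f"{n}3.npz",p=p,d=d,**i)
t=cv2.imread("pics/top3.png")[170:290,230:350]; w=cv2.imread("pics/wrist3.png")
c=np.zeros((480,800,3),np.uint8); c[:,:640]=w; c[:160,640:]=cv2.resize(t,(160,160)); 
cv2.imwrite("pics/c3.png",c)
E
```

```text
[ 0.57778713 -0.28845024  0.22092581] [-1.22103585e+01  2.41550524e+01  3.52560214e+00 -1.55816176e-02
 -6.94033817e+01 -7.35953659e+01]
```

View pics/c3.png

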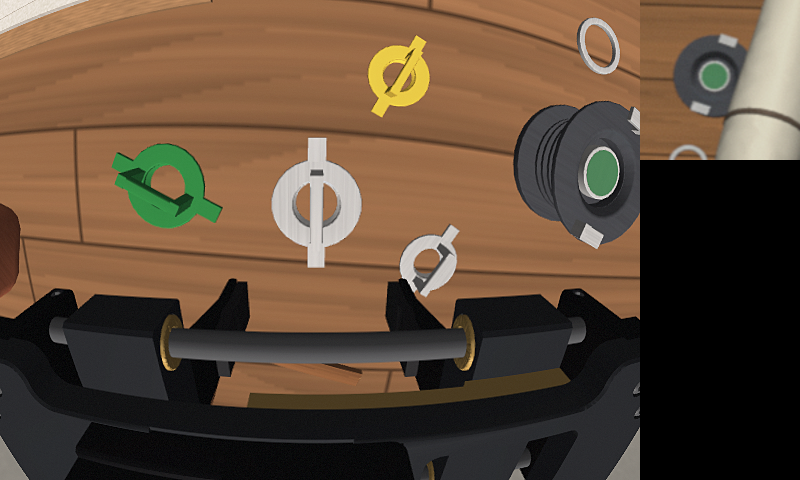

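The lens lies in the barrel bore (green disc in the inset and at (600,173)). The large ring is at (316,203), its ear ends at about (317,138) and (316,267).

```bash
python3 - <<'E'
from h import *
f=np.load("wrist3.npz"); p=f["p"]; i={k:f[k] for k in("mtx","R","t")}
h=cv2.cvtColor(p,cv2.COLOR_BGR2HSV); m=((h[...,1]<60)&(h[...,2]>110)); m[:125]=0;m[280:]=0;m[:,:262]=0;m[:,372:]=0
n,l,st,c=cv2.connectedComponentsWithStats(m.astype(np.uint8)); k=1+st[1:,4].argmax(); m=l==k; print(st[k])
v0,v1=st[k][1],st[k][1]+st[k][3]
ends=[(np.nonzero(m[v])[0].mean(),v) for v in (v0+3,v1-4)]
P=fish(i,[(ends[0][0],v0-.5),(ends[1][0],v1-.5)],.014); D=P[0]-P[1]
print("ears",P,P.mean(0),np.linalg.norm(D),np.degrees(np.arctan2(D[1],D[0])))
E=[]
for v in list(range(180,225)):
    u=np.nonzero(m[v])[0]; E+=[(u.min()-.5,v),(u.max()+.5,v)]
Q=fish(i,E,.014)[:,:2]; x=np.linalg.lstsq(np.c_[2*Q,np.ones(len(Q))],(Q**2).sum(1),rcond=None)[0]; print("circle",x[:2],np.sqrt(x[2]+x[:2]@x[:2]))
E
```

```text
[ 271  138   91  130 6015]
ears [[ 0.50818994 -0.29311138  0.014     ]
 [ 0.64423166 -0.28427183  0.014     ]] [ 0.5762108 -0.2886916  0.014    ] 0.13632859618006327 -176.28233223774225
circle [ 0.57540646 -0.28848624] 0.045901558373399334
```

play_rows(commands="-0.06 0 -1 0 0 0;0 0 -1 0 0 0;0 0 -1 0 0 0;0 0 -1 0 0 0;0 0 -1 0 0 0;0 0 -0.6 0 0 0;0 0 -0.4 0 0 0;0 0 -0.2 0 0 0;0 0 0 0 0 0;0 0 0 0 0 0", grip=60)

```text
time_s: 10.95
tcp_pos: [0.5771, -0.2892, 0.0362]
ee_rot: [[-0.997, -0.073, 0.002], [-0.073, 0.997, -0.001], [-0.002, -0.001, -1.0]]
wrist_force: [0.1, 0.2, -1.0]
gripper_width: 0.69
gripper_force: 0.0
```

play_rows(commands="0 0 0 0 0 0;0 0 0 0 0 0;0 0 0 0 0 0;0 0 0 0 0 0;0 0 0 0 0 0;0 0 0 0 0 0;0 0 0 0 0 0;0 0 0 0 0 0;0 0 0 0 0 0;0 0 0 0 0 0", grip=4)

```text
time_s: 11.95
tcp_pos: [0.5763, -0.2891, 0.035]
ee_rot: [[-0.997, -0.073, -0.0], [-0.073, 0.997, 0.0], [0.0, 0.0, -1.0]]
wrist_force: [0.6, 0.1, -0.6]
gripper_width: 0.131
gripper_force: 30.0
```

play_rows(commands="0 0 0.4 0 0 0;0 0 1 0 0 0;0 0 1 0 0 0;0 0 1 0 0 0;0 0 1 0 0 0;0 0 1.0 0 0 0;-0.25 0.95 0.1 0 0 0.55;-0.25 0.95 0 0 0 0.55;-0.25 0.95 0 0 0 0.55;-0.25 0.95 0 0 0 0.55;-0.25 0.95 0 0 0 0.55;-0.25 0.95 0 0 0 0.55;-0.25 0.95 0 0 0 0.55;-0.25 0.95 0 0 0 0.55;-0.25 0.95 0 0 0 0.55;-0.29 0.95 0 0 0 0.55;0 0.03 0 0 0 0.55;0 0 0 0 0 0;0 0 0 0 0 0")

```text
time_s: 13.85
tcp_pos: [0.5, -0.0033, 0.2005]
ee_rot: [[-0.558, -0.83, 0.0], [-0.83, 0.558, 0.0], [-0.0, -0.0, -1.0]]
wrist_force: [0.7, 0.0, -1.1]
gripper_width: 0.133
gripper_force: 30.0
```

```bash
python3 - <<'E'
from station import r,cams
import cv2,numpy as np
s=r.sense(); print(s["tcp_pos"],s["joints"])
a=[]
for n in ["wrist","scene"]:
    i=cams.camera_info(n); p,d=cams.capture(n); np.savez(f"{n}4.npz",p=p,d=d,**i); a.append(p)
c=np.zeros((600,800,3),np.uint8); c[:360,:480]=cv2.resize(a[0],(480,360)); c[:360,480:]=cv2.resize(a[1][120:330,260:447],(320,360)); cv2.imwrite("pics/c4.png",c[:360])
E
```

```text
[ 0.49995619 -0.00325781  0.20047281] [ 1.82652879e+01  1.09077008e+01 -1.86936526e+01 -2.46505720e-03
 -6.03788490e+01 -5.21961789e+01]
```

View pics/c4.png

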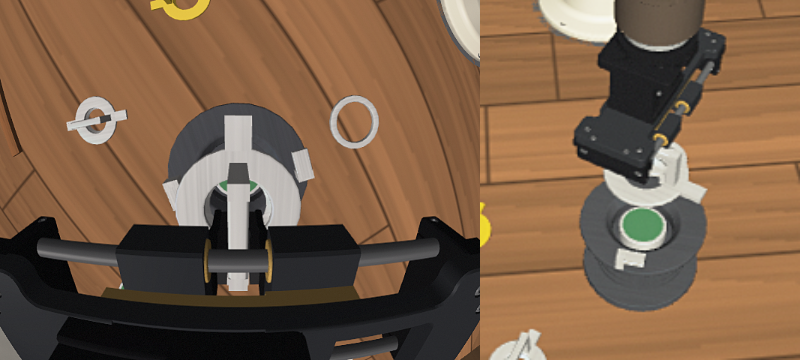

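The ring is held level with its ear midway between the keepers, and the lens lies flat in the bore. Now I'll lower it.

play_rows(commands="0 0 -0.6 0 0 0;0 0 -0.6 0 0 0;0 0 -0.6 0 0 0;0 0 -0.3 0 0 0;0 0 -0.2 0 0 0;0 0 -0.15 0 0 0;0 0 -0.1 0 0 0;0 0 -0.1 0 0 0;0 0 -0.05 0 0 0;0 0 -0.05 0 0 0;0 0 0 0 0 0;0 0 0 0 0 0;0 0 0 0 0 0")

```text
time_s: 15.25
tcp_pos: [0.5002, -0.0032, 0.1177]
ee_rot: [[-0.557, -0.831, 0.0], [-0.831, 0.557, 0.0], [-0.0, -0.0, -1.0]]
wrist_force: [-0.2, -0.4, -0.5]
gripper_width: 0.132
gripper_force: 30.0
```

play_rows(commands="0 0 -0.02 0 0 0;0 0 -0.02 0 0 0;0 0 -0.02 0 0 0;0 0 0 0 0 0;0 0 0 0 0 0")

```text
time_s: 15.75
tcp_pos: [0.5004, -0.0032, 0.117]
ee_rot: [[-0.556, -0.831, 0.001], [-0.831, 0.556, -0.0], [-0.0, -0.001, -1.0]]
wrist_force: [-2.7, 1.2, 5.9]
gripper_width: 0.137
gripper_force: 30.0
```

play_rows(commands="0 0 0 0 0 0;0 0 0 0 0 0;0 0 0 0 0 0;0 0 0 0 0 0;0 0 0 0 0 0", grip=30)

```text
time_s: 16.25
tcp_pos: [0.5001, -0.0032, 0.1156]
ee_rot: [[-0.557, -0.831, -0.0], [-0.831, 0.557, -0.0], [0.0, 0.0, -1.0]]
wrist_force: [0.5, -0.4, -0.3]
gripper_width: 0.337
gripper_force: 0.0
```

play_rows(commands="0 0 0 0 0 0;0 0 0 0 0 0;0 0 0 0 0 0;0 0 0 0 0 0;0 0 0 0 0 0", grip=4)

```text
time_s: 16.75
tcp_pos: [0.5001, -0.0032, 0.1157]
ee_rot: [[-0.557, -0.831, 0.0], [-0.831, 0.557, -0.0], [-0.0, -0.0, -1.0]]
wrist_force: [0.6, 0.1, 0.4]
gripper_width: 0.136
gripper_force: 30.0
```

play_rows(commands="0 0 0 0 0 -0.4;0 0 0 0 0 -0.5;0 0 0 0 0 -0.5;0 0 0 0 0 -0.5;0 0 0 0 0 -0.5;0 0 0 0 0 -0.5;0 0 0 0 0 -0.5;0 0 0 0 0 -0.5;0 0 0 0 0 -0.5;0 0 0 0 0 -0.5;0 0 0 0 0 -0.4;0 0 0 0 0 0;0 0 0 0 0 0")

```text
time_s: 18.05
tcp_pos: [0.5, -0.0032, 0.1157]
ee_rot: [[-0.983, -0.185, -0.0], [-0.185, 0.983, 0.0], [0.0, 0.0, -1.0]]
wrist_force: [-0.1, -1.1, -0.3]
gripper_width: 0.133
gripper_force: 30.0
```

play_rows(commands="0 0 0 0 0 -0.4;0 0 0 0 0 -0.4;0 0 0 0 0 -0.4;0 0 0 0 0 -0.4;0 0 0 0 0 -0.4;0 0 0 0 0 -0.4;0 0 0 0 0 -0.3;0 0 0 0 0 0;0 0 0 0 0 0")

```text
time_s: 18.95
tcp_pos: [0.5001, -0.0032, 0.1157]
ee_rot: [[-0.976, 0.217, -0.0], [0.217, 0.976, 0.0], [0.0, 0.0, -1.0]]
wrist_force: [-0.6, -0.2, -0.1]
gripper_width: 0.135
gripper_force: 30.0
```

```bash
python3 -c "
from station import r;s=r.sense();print(s['moment'],s['wrist_force'],s['joints'])"
```

```text
[-0.07169495 -0.05503991 -0.0223342 ] [-0.61722421 -0.23076709 -0.14950559] [ 1.82672650e+01  1.63351475e+01 -2.53481044e+01 -3.95724292e-03
 -4.83188311e+01 -1.20777176e+02]
```

play_rows(commands="0 0 0 0 0 -0.15;0 0 0 0 0 -0.15;0 0 0 0 0 -0.1;0 0 0 0 0 -0.1;0 0 0 0 0 -0.08;0 0 0 0 0 0;0 0 0 0 0 0")

```text
time_s: 19.65
tcp_pos: [0.5001, -0.0032, 0.1158]
ee_rot: [[-0.953, 0.302, -0.0], [0.302, 0.953, 0.0], [0.0, 0.0, -1.0]]
wrist_force: [-0.3, -0.7, -0.5]
gripper_width: 0.134
gripper_force: 30.0
```

```bash
python3 -c "
from station import r;s=r.sense();print(s['moment'],s['wrist_force'],s['ee_rot'])"
```

```text
[ 0.01239334 -0.03916978  0.00434485] [-0.25405676 -0.66245181 -0.47318921] [[-9.53327801e-01  3.01937250e-01 -1.60767066e-06]
 [ 3.01937250e-01  9.53327801e-01  3.86080497e-05]
 [ 1.31898455e-05  3.63207115e-05 -9.99999999e-01]]
```

Now at −17.6°, with no stop felt yet. I'll creep on until the moment rises.

play_rows(commands="0 0 0 0 0 -0.08;0 0 0 0 0 -0.08;0 0 0 0 0 -0.08;0 0 0 0 0 0")

```text
time_s: 20.05
tcp_pos: [0.5002, -0.0031, 0.1158]
ee_rot: [[-0.942, 0.335, 0.0], [0.335, 0.942, -0.0], [-0.0, -0.0, -1.0]]
wrist_force: [0.2, 0.7, -0.3]
gripper_width: 0.129
gripper_force: 30.5
```

```bash
python3 -c "
from station import r;import numpy as np;s=r.sense();print(s['moment'],s['wrist_force'],np.degrees(np.arctan2(-s['ee_rot'][0,1],s['ee_rot'][1,1])))"
```

```text
[ 0.19830921 -0.04017533  0.47569963] [ 0.21179557  0.6871647  -0.25355557] -19.59273830592902
```

play_rows(commands="0 0 0 0 0 -0.08;0 0 0 0 0 -0.08;0 0 0 0 0 0;0 0 0 0 0 0")

```text
time_s: 20.45
tcp_pos: [0.5001, -0.0031, 0.1158]
ee_rot: [[-0.934, 0.358, 0.0], [0.358, 0.934, -0.0], [-0.0, 0.0, -1.0]]
wrist_force: [0.7, 1.3, -1.5]
gripper_width: 0.134
gripper_force: 31.3
```

```bash
python3 - <<'E'
from station import r,cams
import cv2,numpy as np
s=r.sense();print(s['moment'],s['wrist_force'],np.degrees(np.arctan2(-s['ee_rot'][0,1],s['ee_rot'][1,1])))
E
```

```text
[ 0.277331   -0.03378334  0.64524817] [ 0.70929241  1.29033855 -1.51580769] -20.982961822594294
```

play_rows(commands="0 0 0 0 0 0;0 0 0 0 0 0;0 0 0 0 0 0;0 0 0 0 0 0;0 0 0 0 0 0", grip=40)

```text
time_s: 20.95
tcp_pos: [0.5001, -0.0033, 0.1158]
ee_rot: [[-0.933, 0.359, 0.0], [0.359, 0.933, 0.0], [-0.0, 0.0, -1.0]]
wrist_force: [-0.2, -0.1, -0.4]
gripper_width: 0.437
gripper_force: 0.0
```

play_rows(commands="0 0 0.5 0 0 0;0 0 1 0 0 0;0 0 1 0 0 0;0 0 1 0 0 0;0 0 0.5 0 0 0;-0.5 -1 0 0 0 0;-0.5 -1 0 0 0 0;-0.5 -1 0 0 0 0;0 -1 0 0 0 0;0 -1 0 0 0 0;0 -1 0 0 0 0;0 -1 0 0 0 0;0 -1 0 0 0 0;0 0 0 0 0 0;0 0 0 0 0 0")

```text
time_s: 22.45
tcp_pos: [0.4547, -0.2435, 0.2354]
ee_rot: [[-0.933, 0.36, -0.001], [0.36, 0.933, 0.0], [0.001, 0.0, -1.0]]
wrist_force: [0.3, 0.7, 0.6]
gripper_width: 0.46
gripper_force: 0.0
```

```bash
python3 - <<'E'
from station import r,cams
import cv2,numpy as np
from h import *
p,d=cams.capture("top"); q,e=cams.capture("scene")
c=np.zeros((400,800,3),np.uint8); c[:,:400]=cv2.resize(p[180:270,240:330],(400,400),interpolation=2); c[:,400:]=cv2.resize(q[200:310,300:410],(400,400),interpolation=2); cv2.imwrite("pics/c5.png",c)
X=cloud(cams.camera_info("top"),d); m=(abs(X[...,0]-.5)<.09)&(abs(X[...,1]+.0035)<.09)&(X[...,2]>.125)&(X[...,2]<.16)
print(m.sum(),axis(X[m]),np.median(X[m][:,2]))
E
```

```text
125 (array([ 0.49038539, -0.00221249]), np.float64(164.17926464138185)) 0.13982856226417115
```

View pics/c5.png

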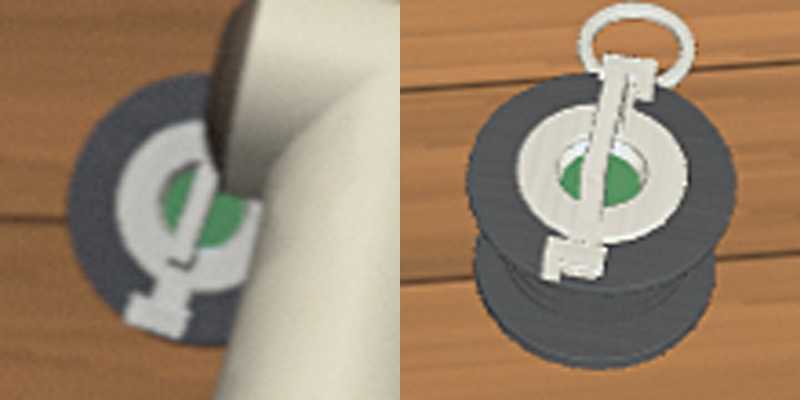

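The ring sits flat, with both ears under the keeper roofs against the stops at their clockwise ends. The lens shows inside and the gripper is clear, so I'm handing in.

```bash
python3 -c "
from station import r;print(r.finish_job())"
```

```text
the job is handed in; nothing more can be done
None
```

The job is handed in at about 22.5 s on the robot's clock: the small lens lies in the barrel, and the large silver ring is turned clockwise until it met its stops, ears under both keepers, and released; no verdict came back.

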